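# Open the push-and-turn safety cap of a reagent bottle

### The job

Open the reagent bottle that is clamped in the bench stand: slowly press its wide safety cap down against its spring, as far as this bottle needs but never loading it with more than 30 N, turn the cap counter-clockwise (seen from above) while it is held down until it is free, then lift it off. Set the cap down, without dropping it, right way up inside the shallow steel tray and let go. Leave the two loose bottles and the roll of tape where they stand.

Things in the scene. Friction and masses are not known exactly. Their poses are not given: they have to be found in the camera images.
- bottle_neck (a point): Point on the vertical axis of the bottle to be opened, inside its cap, 118 mm above the worktop; axes turn with the stand. Amber bottle, 66 mm wide, its shoulder ends 94 mm up. Two lugs in the cap sit behind barbs on the neck: pressed too little, the cap turns only 3 degrees. Pressed, it turns counter-clockwise seen from above, is free past 40 degrees, end stop at 80: aim for 50 to 70.
- stand_base (a point): Centre of the underside, on the worktop and on the bottle's axis, of the fixed aluminium stand that clamps the bottle upright: base 110 x 110 x 12 mm; its clamp ring, side blocks and thumb screw stay below 57 mm.
- cap_center (a point): Centre, half-way up, of the round black safety cap: 50 mm in diameter, 39 mm tall, 28 to 56 g, z up along its axis. Starts locked on the bottle, top 151 mm above the worktop. Its upper 15 mm are solid and ribbed: grip there, from any side. Below is an open skirt 1 to 2 mm narrower. Once turned free it lifts straight off, clear of the neck after 28 mm.
- cap_top (a point): Centre of the cap's top face. A spring pushes the cap up: 5 N at first, 0.5 N more for each mm pressed. It can turn only when pressed 2 to 11 mm down: this depth differs from bottle to bottle and cannot be seen. 1.5 mm below it is a solid stop (3.5 to 12.5 mm in all, 6 to 12 N on the spring) where the force rises steeply; a press of 15 to 20 N is on the stop on any bottle. Over 30 N is too much.
- tray_floor (a point): centre of the inner floor of the shallow open steel tray, 3 mm above the worktop; the fixed tray measures 126 mm along its x, 116 mm along its y, its rim is 12 mm above the worktop, walls 3 mm thick.
- amber_bottle: loose brown bottle with a narrow screw cap, 56 mm in diameter, 120 mm tall, standing; origin at the centre of its underside. Bystander.
- buffer_bottle: loose clear bottle with a blue screw cap, 64 mm in diameter, 145 mm tall, standing; origin at the centre of its underside. Bystander.
- tape: loose roll of tape lying flat, 95 mm in diameter, 19 mm tall; origin at the centre of its underside. Bystander.
There are look-alikes about, which are no part of the job. What is shaped like the part that bears bottle_neck but black or green is not meant. Of the things shaped like the part that bears cap_center, the black one is meant.

How it is judged:
On the way:
1. the cap, still on the neck, has been turned past the barbs (by more than 30 degrees) (angle between the x axis of cap_center and the x axis of bottle_neck, either way round above 0.52 rad and horizontal distance between cap_center and bottle_neck below 0.005 m and z of cap_center in the frame of bottle_neck below 0.0165 m), for 0.05 s.
At the end, for the whole second after the job is handed in: The cap stands right way up (within 0.1 rad) flat on the tray's floor, wholly inside the rim, released and at rest (x of cap_center in the frame of tray_floor between -0.036 and 0.036 m and y of cap_center in the frame of tray_floor between -0.031 and 0.031 m and z of cap_center in the frame of tray_floor between 0.0155 and 0.0225 m and angle between cap_center's own z axis and vertical below 0.1 rad and linear speed of cap below 0.02 m/s); the robot touches nothing.
It fails at once if the cap loads the bottle with more than 30 N (contact force between cap and bottle_stand above 30 N).
It fails at once if the cap is dropped (falls freely faster than 0.75 m/s, about 3 cm) (linear speed of cap above 0.75 m/s and contact force between the fingers and cap below 0.1 N).
It fails at once if a loose bottle or the tape is moved by more than 2 cm (distance of any of amber_bottle, buffer_bottle, tape from where it was at the start of the episode above 0.02 m).
It also fails if it takes over 72 s, if anything falls off the work surface, if the arm or the gripper's body presses on something with over 40 N, if the wrist force passes 120 N, or if a joint passes its speed limit or range.

### The arm

A 7-joint arm with a two-finger parallel gripper is mounted at the origin on a cart in front of the work surface, level with it; the furniture and walls round the work are solid. World frame = base frame: x ahead of the robot, y to its left, z up, the work surface at z = 0. Lengths are in m, angles in rad, forces in N, time in s.
With the tool pointing down it reaches from about 0.425 to 0.8 m from the base axis. Payload 8.3 kg.
Tool frame: the origin (TCP) lies at the very end of the fingers, on their centre line; the grasp point (between the pads) lies 19 mm behind it; z points along the fingers, y is the direction in which the jaws open and shut (so a half turn about z gives the same grasp; the last joint's range is limited). The gripper opens to 85 mm and grips with 20 to 120 N. Pads are 22 mm wide; open, the fingers measure 114 mm over their backs; the gripper's body (76 mm by 85 mm) begins 54 mm behind the grasp point. The pads swing forward as they close: fully open they stand 13 mm farther back than shut.
Start: joints at [1.041, 0.383, 0.016, 1.37, -0.006, 1.388, -0.046], TCP at [0.281, -0.558, 0.231] pointing down, gripper open.
Joint ranges: [-2.95, 2.95], [-0.25, 2.06], [-1.52, 1.56], [0.18, 2.33], [-1.44, 4.58], [0.02, 2.06], [-3.01, 3.01]. Speed limits (rad/s): [2.39, 2.39, 3.01, 3.01, 3.14, 3.14, 3.14].

### API

Orientations are given as a unit quaternion [w, x, y, z].
In Python, from bench import sense, optics, job gives the robot as it stands.
- The arm moves only by the shell command python3 -m creep 'ROWS' [FORCE]. ROWS is JSON, one flat list of numbers, 5 for each row, row after row: the shift along the world's x, y, z in cm, then the turn about the world's z in rad, then the opening, from -1 (shut) to 1 (fully open). A call has 1 to 12 rows; each row shifts and turns the pose as measured when the row begins; what a row does not reach is not made up. A row lasts 1/10 s, in which the tool goes at most 50 mm and 8.59 degrees, less where a joint would pass 70% of its speed; a pose out of reach is approached as far as the arm can. A call with a gripper value outside its range is refused whole. The fingers move at their own pace and stop on an object; FORCE is the grip in N (left out, the last holds). Time passes only in rows, so rows that do not move let the fingers close. It gives the time, the measured TCP pose, the force and the opening at its end, in the units of the state.
- sense(): the state, without advancing time (a new reading comes with each control period).
- optics.get_image(name): name is "scene" or "top" or "wrist"; returns a dict with "color" (480x640x3 uint8, blue, green, red), "camera_matrix" (3x3 intrinsics, pixels), "pose" (4x4, takes a point from camera to world coordinates). Camera axes: x right, y up, looking along -z (the intrinsics and any distortion apply to the point x, -y, -z); pixel columns grow to the right and rows downward; lengths in m; the calibration is good to about 2 mm. The wrist camera is an equidistant fisheye: a pixel r from the principal point sees the ray r / f radians off the axis. A picture is of the moment at which its call begins. There is no depth.
- job.sign_off(): hands the job in, once; it reports no verdict.
The state is a dict: "time_s": time; "qpos": joint angles; "qvel": joint speeds; "joint_efforts": joint torques, N m; "tcp_pos": TCP position; "tool_rot": TCP orientation; "force": force on the tool from outside, world axes, zero at the start; "wrist_torque": the same for the moment, N m; "gripper_width": finger opening in m.
Only numpy, scipy, OpenCV 4.12 (cv2) and the standard library are available. Lean on these libraries where they do the work, as an engineer would, in place of code of your own. Each camera call takes 0.05 s, during which the arm holds its last target. There are 200 camera calls.

## Working session

There is one attempt and no reset: what is moved stays moved. The work goes in short steps, Python scripts to look and compute and a shell command to move; the robot and the scene stay as the last step left them, time stands still between calls to the robot, and variables do not carry over. Pictures are saved under pics/ and viewed, about 8 in all and at most 12, crops included, and the job is handed in when it is done.

```bash
mkdir -p pics; ls
python3 - <<'E'
from bench import sense, optics, job
import cv2,numpy as np
s=sense();print(s)
for n in("scene","top"):
    d=optics.get_image(n);cv2.imwrite(f"pics/{n}0.png",d["color"]);print(n,d["camera_matrix"],np.round(d["pose"],4).tolist())
E
```

```text
pics
{'time_s': 0.0, 'qpos': array([ 1.04109422,  0.38423125,  0.0163806 ,  1.37119426, -0.00631356,
        1.3882032 , -0.04650096]), 'qvel': array([ 9.09121628e-04,  7.99303193e-05,  8.18354211e-04, -4.07432617e-04,
        8.31454177e-04,  3.03080725e-03, -2.00645240e-04]), 'joint_efforts': array([ 1.14446189e-03, -6.27604795e+01,  8.44678022e-01, -3.71822083e+01,
        1.64163555e-02,  1.40412725e-02,  4.86174906e-05]), 'tcp_pos': array([ 0.28106768, -0.55765074,  0.23026507]), 'tool_rot': array([-9.63471736e-04,  9.72878686e-01,  2.31313801e-01, -2.42463019e-04]), 'force': array([ 0.11783673, -0.5981182 ,  0.39383713]), 'wrist_torque': array([-0.03467505,  0.03008874, -0.02648203]), 'gripper_width': 0.0854413503574156}
scene [[457.95435178   0.         321.19158253]
 [  0.         457.95435178 238.59523757]
 [  0.           0.           1.        ]] [[-0.8397, 0.4088, -0.3576, 0.1333], [-0.5429, -0.6145, 0.5724, 0.7337], [0.0143, 0.6747, 0.7379, 0.9999], [0.0, 0.0, 0.0, 1.0]]
top [[546.94992041   0.         316.69287887]
 [  0.         546.94992041 240.99117664]
 [  0.           0.           1.        ]] [[0.0309, 0.9828, -0.182, 0.3206], [-0.9994, 0.0273, -0.022, 0.025], [-0.0166, 0.1826, 0.983, 1.4708], [0.0, 0.0, 0.0, 1.0]]
```

View pics/scene0.png

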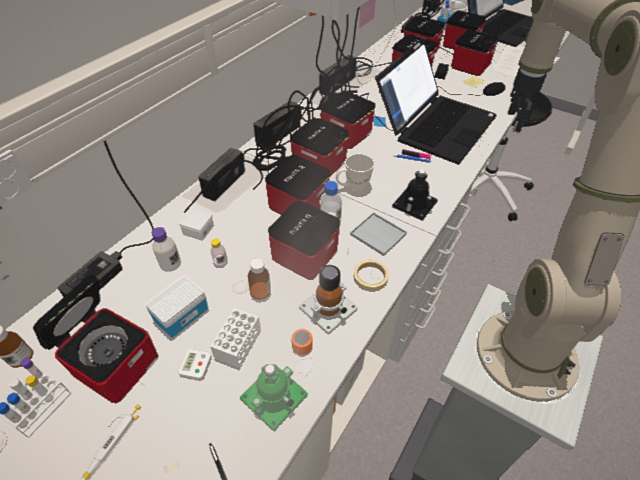

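View pics/top0.png

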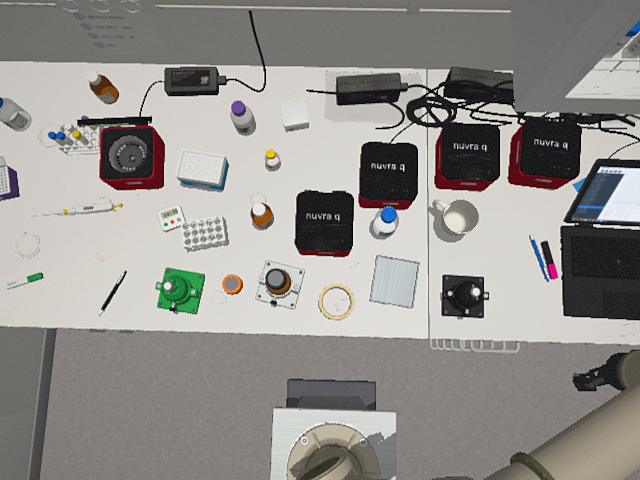

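The top view shows the target cap at about (278,280), the tray at about (395,281), the tape at (336,301) and the buffer bottle at (385,222). In the scene view the cap is at about (330,275) and the tray at (378,233).

```bash
cat > h.py <<'E'
import numpy as np,cv2
from bench import optics,sense
def ray(d,u,v):
    K=d["camera_matrix"];p=np.array(d["pose"]);x=(u-K[0,2])/K[0,0];y=(v-K[1,2])/K[1,1]
    return p[:3,3],p[:3,:3]@np.array([x,-y,-1])
def at(d,u,v,z):
    o,r=ray(d,u,v);return o+r*(z-o[2])/r[2]
def proj(d,P):
    p=np.array(d["pose"]);c=p[:3,:3].T@(np.array(P)-p[:3,3]);K=d["camera_matrix"]
    return K[0,0]*c[0]/-c[2]+K[0,2],K[1,1]*-c[1]/-c[2]+K[1,2]
E
python3 - <<'E'
from h import *
t=optics.get_image("top");s=optics.get_image("scene")
for n,uv,z in [("cap",(278,280),.151),("tray",(395,281),.01),("tape",(336,301),.01),("buf",(389,214),.145),("amb",(261,210),.12),("box",(324,215),.1),("green",(180,290),0)]:print(n,at(t,*uv,z).round(3))
print("scene cap",at(s,330,272,.151).round(3),"tray",at(s,378,233,.012).round(3))
a=cv2.resize(t["color"][250:325,235:435],None,fx=4,fy=4,interpolation=2)
b=cv2.resize(s["color"][200:340,280:480],None,fx=4,fy=4,interpolation=2)[:, :]
cv2.imwrite("pics/a.png",a);b=b[:300*2];
cv2.imwrite("pics/ab.png",np.vstack([a,cv2.resize(s["color"][205:280,280:480],None,fx=4,fy=4,interpolation=2)[:300]]))
E
```

```text
cap [0.466 0.145 0.151]
tray [ 0.488 -0.155  0.01 ]
tape [0.43  0.001 0.01 ]
buf [ 0.639 -0.123  0.145]
amb [0.647 0.199 0.12 ]
box [0.643 0.039 0.1  ]
green [0.448 0.423 0.   ]
scene cap [0.469 0.153 0.151] tray [ 0.484 -0.145  0.012]
```

View pics/ab.png

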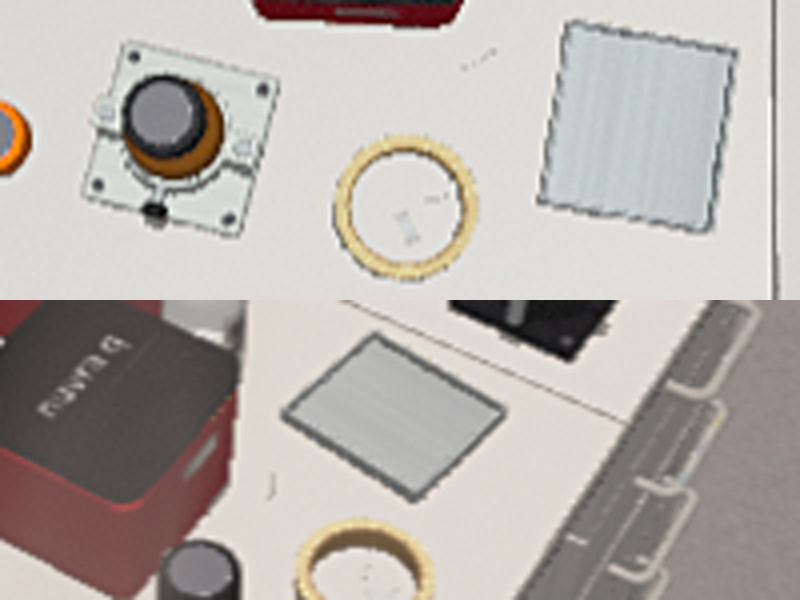

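The crop shows the cap-top centre at crop (166,115). The stand base corners are (128,42), (277,77), (240,236) and (84,198). The tray rim corners are (568,20), (738,48), (710,232) and (540,204). In the scene half, the cap top is at (200,570) and the tray corners are (376,333), (506,410), (415,500) and (282,413).

Run:
```python
from h import *
from scipy.spatial.transform import Rotation as R
t=optics.get_image("top");s=optics.get_image("scene")
f=lambda x,y,ou,ov:((x+.5)/4-.5+ou,(y+.5)/4-.5+ov)
T=lambda x,y,z:at(t,*f(x,y,235,250),z)
S=lambda x,y,z:at(s,*f(x,y-300,280,205),z)
print("cap",T(166,115,.151).round(4),S(200,570,.151).round(4))
for nm,F,pts,z in[("base",T,[(128,42),(277,77),(240,236),(84,198)],.012),("trayT",T,[(568,20),(738,48),(710,232),(540,204)],.012),("trayS",S,[(376,333),(506,410),(415,500),(282,413)],.012)]:
    c=np.array([F(*p,z) for p in pts])[:,:2];e=np.roll(c,-1,0)-c
    print(nm,c.mean(0).round(4),np.linalg.norm(e,axis=1).round(4),np.degrees(np.arctan2(e[:,1],e[:,0])).round(1))
q=sense()["tool_rot"];print(R.from_quat(np.roll(q,-1)).as_matrix().round(3))
```

```text
cap [0.47   0.1501 0.151 ] [0.47   0.1541 0.151 ]
base [0.4708 0.1517] [0.1035 0.1089 0.1072 0.1086] [-101.6  169.    78.1  -13. ]
trayT [ 0.488  -0.1531] [0.1152 0.1249 0.1135 0.1254] [-97.9 171.3  82.3  -7.9]
trayS [ 0.484  -0.1462] [0.1211 0.1167 0.1234 0.1147] [171.3  82.4  -9.7 -98.8]
[[ 0.893  0.45  -0.   ]
 [ 0.45  -0.893  0.001]
 [ 0.    -0.001 -1.   ]]
```

```bash
python3 -m creep '[2.5,3.2,0.3,0.06,1, 2.5,3.2,0.3,0.06,1, 2.5,3.2,0.3,0.06,1, 2.5,3.2,0.3,0.06,1, 2.5,3.2,0,0.06,1, 2.5,3.2,0,0.06,1, 2.5,3.2,0,0.06,1, 2.5,3.2,0,0.06,1, 0,4,0,0.06,1, 0,4,0,0.06,1, 0,4,0,0.06,1, 0,4,0,0.06,1]' 25
```

```text
time_s: 1.5
tcp_pos: [0.4818, -0.1309, 0.2419]
tool_rot: [0.001, 0.825, 0.565, -0.002]
force: [0.6, 0.4, 0.2]
gripper_width: 0.0851
```

```bash
python3 -m creep '[0,4,0,0.03,1, 0,4,0,0.03,1, 0,4,0,0.03,1, 0,4,0,0.03,1, 0,4,0,0,1, 0,4,0,0,1, 0,4,0,0,1]'; python3 -c "
from bench import sense;s=sense();print(s['qpos'].round(3),s['tcp_pos'])"
```

```text
time_s: 2.2
tcp_pos: [0.4798, 0.1601, 0.2434]
tool_rot: [0.003, 0.788, 0.616, -0.0]
force: [1.7, 0.3, 1.2]
gripper_width: 0.0856
[ 0.168  0.165 -0.625  1.65   0.106  1.358 -0.716] [0.47976739 0.16009229 0.24338336]
```

```bash
python3 -m creep '[-1,-0.8,0,0,1, 0,0,0,0,1]'
python3 - <<'E'
from h import *
w=optics.get_image("wrist");print(sense()["tcp_pos"],sense()["qpos"].round(2))
K=w["camera_matrix"];p=np.array(w["pose"]);print(K[0,0],p.round(3).tolist())
im=w["color"].copy()
def fp(P):
    c=p[:3,:3].T@(np.array(P)-p[:3,3]);c=np.array([c[0],-c[1],-c[2]]);r=np.hypot(c[0],c[1]);a=np.arctan2(r,c[2])*K[0,0]
    return K[0,2]+a*c[0]/r,K[1,2]+a*c[1]/r
a=np.linspace(0,2*np.pi,120)
for q in a:
    u,v=fp([.470+.025*np.cos(q),.152+.025*np.sin(q),.151]);cv2.circle(im,(int(round(u)),int(round(v))),0,(0,255,0),-1)
print(fp([.47,.152,.151]))
cv2.imwrite("pics/w1.png",im)
E
```

```text
time_s: 2.4
tcp_pos: [0.4679, 0.1595, 0.2435]
tool_rot: [0.002, 0.784, 0.621, 0.0]
force: [-0.4, -0.4, 0.2]
gripper_width: 0.0851
[0.46811859 0.16035232 0.24365031] [ 0.18  0.14 -0.63  1.68  0.09  1.35 -0.7 ]
371.64829954431775 [[0.974, 0.22, 0.062, 0.483], [-0.229, 0.933, 0.278, 0.23], [0.003, -0.285, 0.959, 0.387], [0.0, 0.0, 0.0, 1.0]]
(np.float64(326.5466597335747), np.float64(248.52912878430485))
```

View pics/w1.png

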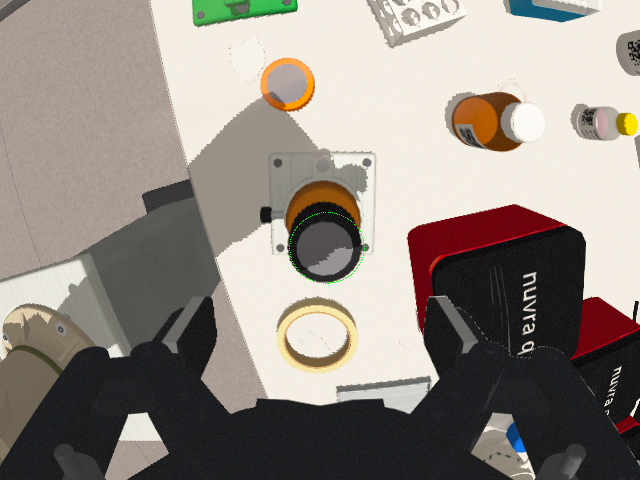

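```bash
python3 -m creep '[0.15,-0.8,-1,0,1, 0,0,-2,0,1, 0,0,-2,0,1, 0,0,-1.5,0,1, 0,0,-0.5,0,1, 0,0,0,0,1]'
```

```text
time_s: 3.05
tcp_pos: [0.4724, 0.1428, 0.1687]
tool_rot: [0.003, 0.788, 0.616, 0.0]
force: [-0.6, -0.4, 1.5]
gripper_width: 0.0855
```

```bash
python3 -m creep '[-0.2,0.7,0,0,1, 0,0,0,0,1]';python3 -m creep '[0,0,0,0,1]'
```

```text
time_s: 3.25
tcp_pos: [0.4711, 0.1493, 0.1694]
tool_rot: [0.004, 0.788, 0.615, 0.001]
force: [1.2, -0.4, 0.3]
gripper_width: 0.085
time_s: 3.35
tcp_pos: [0.4715, 0.1495, 0.17]
tool_rot: [0.004, 0.788, 0.615, 0.001]
force: [0.7, -0.5, -0.2]
gripper_width: 0.0855
```

```bash
python3 -m creep '[-0.1,0.1,-1,0,1, -0.1,0.1,-1,0,1, 0,0,-1,0,1, 0,0,-0.8,0,1, 0,0,-0.5,0,1, 0,0,0,0,1, 0,0,0,0,1]'
python3 - <<'E'
from h import *
for i in range(3): print(sense()["tcp_pos"])
w=optics.get_image("wrist");cv2.imwrite("pics/w2.png",w["color"])
E
```

```text
time_s: 4.05
tcp_pos: [0.469, 0.152, 0.1232]
tool_rot: [0.004, 0.788, 0.616, 0.001]
force: [-0.5, 0.5, -0.2]
gripper_width: 0.085
[0.46898289 0.15195827 0.12316144]
[0.46898289 0.15195827 0.12316144]
[0.46898289 0.15195827 0.12316144]
```

View pics/w2.png

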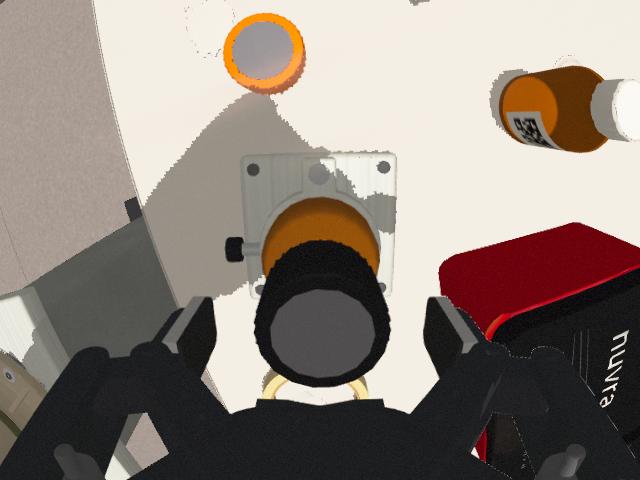

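The cap spans columns 255–390 and the fingers' inner faces are at 217 and 425, so the gripper is centred on it. I'll close gently.

```bash
python3 -m creep '[0,0,0,0,0.4, 0,0,0,0,0.2, 0,0,0,0,0, 0,0,0,0,-0.2, 0,0,0,0,-0.5, 0,0,0,0,-0.5, 0,0,0,0,-0.5]' 20
```

```text
time_s: 4.8
tcp_pos: [0.4697, 0.152, 0.1243]
tool_rot: [0.004, 0.788, 0.615, 0.002]
force: [0.2, 0.0, -1.2]
gripper_width: 0.0491
```

```bash
python3 -m creep '[0,0,0,0,-1, 0,0,0,0,-1]' 40;  python3 -m creep '[0,0,-0.1,0,-1, 0,0,-0.1,0,-1]' 70
```

```text
time_s: 5.0
tcp_pos: [0.4697, 0.1521, 0.1244]
tool_rot: [0.004, 0.788, 0.615, 0.002]
force: [0.0, 1.0, -0.9]
gripper_width: 0.0488
time_s: 5.2
tcp_pos: [0.4699, 0.1521, 0.123]
tool_rot: [0.005, 0.788, 0.615, 0.002]
force: [-1.6, -1.1, 4.7]
gripper_width: 0.0476
```

```bash
for i in 1; do python3 -m creep '[0,0,-0.1,0,-1, 0,0,-0.1,0,-1, 0,0,-0.1,0,-1]'; done; python3 -m creep '[0,0,-0.1,0,-1]'; python3 -m creep '[0,0,-0.1,0,-1]'
```

```text
time_s: 5.5
tcp_pos: [0.4699, 0.1521, 0.1207]
tool_rot: [0.005, 0.788, 0.615, 0.002]
force: [-2.9, -1.8, 6.5]
gripper_width: 0.0479
time_s: 5.6
tcp_pos: [0.4699, 0.1521, 0.12]
tool_rot: [0.005, 0.788, 0.615, 0.002]
force: [-3.3, -1.3, 5.2]
gripper_width: 0.0476
time_s: 5.7
tcp_pos: [0.4699, 0.1521, 0.1193]
tool_rot: [0.005, 0.788, 0.615, 0.002]
force: [-3.2, -1.7, 6.0]
gripper_width: 0.0478
```

```bash
python3 -m creep '[0,0,-0.1,0,-1, 0,0,-0.1,0,-1]'; python3 -m creep '[0,0,-0.1,0,-1, 0,0,-0.1,0,-1]';python3 -m creep '[0,0,-0.1,0,-1]'
```

```text
time_s: 5.9
tcp_pos: [0.4699, 0.1521, 0.118]
tool_rot: [0.006, 0.788, 0.615, 0.002]
force: [-3.0, -2.2, 7.5]
gripper_width: 0.0482
time_s: 6.1
tcp_pos: [0.47, 0.1521, 0.1169]
tool_rot: [0.006, 0.788, 0.615, 0.003]
force: [-4.0, -1.4, 7.8]
gripper_width: 0.0481
time_s: 6.2
tcp_pos: [0.47, 0.1521, 0.1163]
tool_rot: [0.006, 0.788, 0.615, 0.002]
force: [-3.6, -2.6, 8.6]
gripper_width: 0.0478
```

```bash
python3 -m creep '[0,0,-0.1,0,-1, 0,0,-0.1,0,-1]'; python3 -m creep '[0,0,-0.1,0,-1]';python3 -m creep '[0,0,-0.1,0,-1]'; python3 -m creep '[0,0,-0.1,0,-1]'
```

```text
time_s: 6.4
tcp_pos: [0.47, 0.1521, 0.1153]
tool_rot: [0.007, 0.788, 0.615, 0.003]
force: [-3.9, -1.4, 9.0]
gripper_width: 0.0481
time_s: 6.5
tcp_pos: [0.47, 0.1521, 0.1148]
tool_rot: [0.007, 0.788, 0.615, 0.003]
force: [-4.2, -0.8, 9.1]
gripper_width: 0.048
time_s: 6.6
tcp_pos: [0.47, 0.1521, 0.1144]
tool_rot: [0.007, 0.788, 0.615, 0.003]
force: [-3.6, -1.3, 9.8]
gripper_width: 0.0484
time_s: 6.7
tcp_pos: [0.47, 0.1521, 0.114]
tool_rot: [0.007, 0.788, 0.615, 0.003]
force: [-4.4, -1.6, 9.9]
gripper_width: 0.0478
```

```bash
python3 -m creep '[0,0,-0.13,0,-1]'; python3 -m creep '[0,0,-0.13,0,-1]';python3 -m creep '[0,0,-0.13,0,-1]'; python3 -m creep '[0,0,-0.13,0,-1]'
```

```text
time_s: 6.8
tcp_pos: [0.47, 0.1521, 0.1133]
tool_rot: [0.007, 0.788, 0.615, 0.003]
force: [-3.7, -1.7, 9.9]
gripper_width: 0.0478
time_s: 6.9
tcp_pos: [0.47, 0.152, 0.1125]
tool_rot: [0.008, 0.788, 0.615, 0.003]
force: [-5.0, -1.1, 10.4]
gripper_width: 0.0478
time_s: 7.0
tcp_pos: [0.4701, 0.1521, 0.112]
tool_rot: [0.008, 0.788, 0.615, 0.003]
force: [-7.7, -2.4, 17.7]
gripper_width: 0.048
time_s: 7.1
tcp_pos: [0.4701, 0.1521, 0.1119]
tool_rot: [0.008, 0.788, 0.615, 0.003]
force: [-9.4, -4.1, 23.6]
gripper_width: 0.048
```

On the stop at about 12 mm. I'll ease off to around 15 N and turn.

```bash
python3 -m creep '[0,0,-0.07,0,-1]' 80; python3 -m creep '[0,0,-0.07,0.04,-1]'; python3 -m creep '[0,0,-0.07,0.05,-1, 0,0,-0.07,0.05,-1]'; python3 -m creep '[0,0,-0.07,0.06,-1]'
```

```text
time_s: 7.2
tcp_pos: [0.4701, 0.1521, 0.1122]
tool_rot: [0.009, 0.788, 0.615, 0.003]
force: [-5.2, -2.4, 10.3]
gripper_width: 0.0478
time_s: 7.3
tcp_pos: [0.4706, 0.1523, 0.1125]
tool_rot: [0.009, 0.776, 0.631, 0.003]
force: [-1.5, -0.7, 10.6]
gripper_width: 0.0477
time_s: 7.5
tcp_pos: [0.4719, 0.153, 0.1132]
tool_rot: [0.01, 0.742, 0.67, 0.005]
force: [-2.9, -0.4, 10.9]
gripper_width: 0.0479
time_s: 7.6
tcp_pos: [0.4722, 0.1535, 0.1133]
tool_rot: [0.01, 0.721, 0.693, 0.006]
force: [-5.1, -0.3, 10.3]
gripper_width: 0.0476
```

```bash
python3 -m creep '[-0.05,-0.05,-0.11,0.06,-1]'; python3 -m creep '[-0.05,-0.05,-0.11,0.06,-1]'; python3 -m creep '[-0.05,-0.05,-0.11,0.06,-1]'; python3 -m creep '[-0.05,-0.05,-0.11,0.06,-1]'
```

```text
time_s: 7.7
tcp_pos: [0.4721, 0.1537, 0.1132]
tool_rot: [0.01, 0.698, 0.716, 0.007]
force: [-2.1, 0.1, 9.4]
gripper_width: 0.048
time_s: 7.8
tcp_pos: [0.4721, 0.1538, 0.113]
tool_rot: [0.01, 0.676, 0.737, 0.008]
force: [-3.8, -0.4, 10.2]
gripper_width: 0.0482
time_s: 7.9
tcp_pos: [0.472, 0.1538, 0.1129]
tool_rot: [0.011, 0.652, 0.758, 0.009]
force: [-2.9, -0.8, 10.5]
gripper_width: 0.0481
time_s: 8.0
tcp_pos: [0.472, 0.1538, 0.1128]
tool_rot: [0.011, 0.628, 0.778, 0.01]
force: [-2.8, -0.7, 11.5]
gripper_width: 0.0479
```

```bash
python3 -m creep '[-0.07,-0.07,-0.11,0.06,-1, -0.07,-0.07,-0.11,0.06,-1, -0.07,-0.07,-0.11,0.06,-1]'; python3 -m creep '[-0.07,-0.07,-0.11,0.06,-1, -0.07,-0.07,-0.11,0.06,-1, -0.07,-0.07,-0.11,0.06,-1]'; python3 -c "
from bench import sense;s=sense();print(s['qpos'].round(2),s['wrist_torque'])"
```

```text
time_s: 8.3
tcp_pos: [0.472, 0.1539, 0.1127]
tool_rot: [0.011, 0.552, 0.834, 0.014]
force: [-3.8, -0.7, 10.6]
gripper_width: 0.0477
time_s: 8.6
tcp_pos: [0.472, 0.1538, 0.1126]
tool_rot: [0.012, 0.471, 0.882, 0.017]
force: [-2.9, 0.6, 10.4]
gripper_width: 0.0477
[ 0.28  0.25 -0.74  1.89  0.19  1.03  0.05] [ 0.00734279  0.57478189 -0.01861218]
```

```bash
python3 -m creep '[-0.05,-0.05,-0.11,0.06,-1, -0.05,-0.05,-0.11,0.06,-1, 0,0,-0.1,0,-1]'; python3 -m creep '[0,0,-0.05,0,-1]'
python3 - <<'E'
from h import *
w=optics.get_image("wrist");cv2.imwrite("pics/w3.png",w["color"]);print(sense()["wrist_torque"])
E
```

```text
time_s: 8.9
tcp_pos: [0.4722, 0.154, 0.1124]
tool_rot: [0.013, 0.414, 0.91, 0.019]
force: [-8.1, -3.9, 16.3]
gripper_width: 0.0482
time_s: 9.0
tcp_pos: [0.4721, 0.154, 0.1125]
tool_rot: [0.013, 0.414, 0.91, 0.019]
force: [-4.2, -1.2, 8.3]
gripper_width: 0.0476
[-0.46167935  1.10651554 -0.05425605]
```

View pics/w3.png

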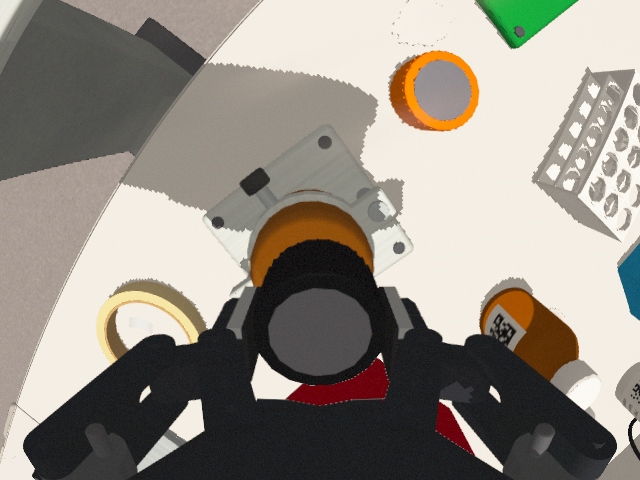

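Turned about 55° with almost no drag. Lifting.

```bash
python3 -m creep '[0,0,0,0,-1, 0,0,0.2,0,-1, 0,0,0.3,0,-1, 0,0,0.3,0,-1]'; python3 -m creep '[0,0,0.4,0,-1, 0,0,0.4,0,-1, 0,0,0.5,0,-1, 0,0,0.5,0,-1]';  python3 -m creep '[0,0,0.6,0,-1, 0,0,0.8,0,-1, 0,0,0.8,0,-1, 0,0,0.8,0,-1,0,0,0,0,-1]'
```

```text
time_s: 9.45
tcp_pos: [0.472, 0.1539, 0.122]
tool_rot: [0.013, 0.414, 0.91, 0.018]
force: [-2.7, -0.8, 4.0]
gripper_width: 0.0479
time_s: 9.85
tcp_pos: [0.4717, 0.1538, 0.1404]
tool_rot: [0.013, 0.414, 0.91, 0.018]
force: [-0.7, 0.4, -0.3]
gripper_width: 0.0477
time_s: 10.35
tcp_pos: [0.4723, 0.1541, 0.1741]
tool_rot: [0.013, 0.414, 0.91, 0.019]
force: [-0.6, 0.0, 0.3]
gripper_width: 0.0477
```

```bash
python3 -m creep '[0,0,1,0,-1, 0,-1,1,0,-1, 0.1,-2,0.5,0,-1, 0.2,-3,0,0,-1, 0.2,-3,0,0,-1, 0.2,-3,0,0,-1, 0.2,-3,0,0,-1, 0.2,-3,0,0,-1, 0.2,-3,0,0,-1, 0.1,-2,0,0,-1, 0,-1,0,0,-1,0,0,0,0,-1]'; python3 -m creep '[0,0,0,0,-1, 0,0,0,0,-1]'
```

```text
time_s: 11.55
tcp_pos: [0.4851, -0.093, 0.2062]
tool_rot: [0.015, 0.411, 0.911, 0.02]
force: [-0.2, 0.1, -0.8]
gripper_width: 0.0479
time_s: 11.75
tcp_pos: [0.4852, -0.0908, 0.2065]
tool_rot: [0.015, 0.41, 0.912, 0.021]
force: [0.8, -0.2, -0.6]
gripper_width: 0.048
```

```bash
python3 -m creep '[0,-2,-1,0,-1, 0,-2,-2,0,-1, 0,-1.5,-2,0,-1, 0,0,-2,0,-1, 0,0,-2,0,-1, 0,0,-2,0,-1,0,0,-1,0,-1,0,0,0,0,-1]'
python3 - <<'E'
from h import *
print(sense()["tcp_pos"]);s=optics.get_image("scene")
w=optics.get_image("wrist")["color"]
c=cv2.resize(s["color"][170:270,310:440],None,fx=4,fy=4)
cv2.imwrite("pics/p4.png",np.hstack([c,cv2.resize(w,None,fx=.43,fy=.43)[:400] if 0 else np.vstack([cv2.resize(w,(275,206)),np.zeros((194,275,3),np.uint8)])]))
E
```

```text
time_s: 12.55
tcp_pos: [0.488, -0.136, 0.085]
tool_rot: [0.017, 0.402, 0.915, 0.022]
force: [-0.5, 0.3, -1.0]
gripper_width: 0.0477
[ 0.48797663 -0.13600867  0.08495564]
```

View pics/p4.png

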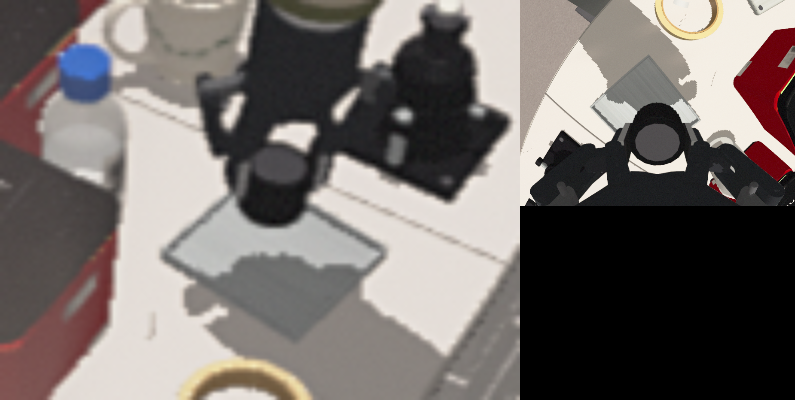

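The cap is held upright over the tray, and the buffer bottle is clear of the fingers. I'll lower it.

```bash
python3 -m creep '[0,-0.7,-1,0,-1, 0,-0.5,-1,0,-1, 0,-0.1,-1,0,-1, 0,0,-1,0,-1, 0,0,-0.5,0,-1, 0,0,-0.3,0,-1,0,0,0,0,-1,0,0,0,0,-1]' 50
```

```text
time_s: 13.45
tcp_pos: [0.4904, -0.1512, 0.0365]
tool_rot: [0.02, 0.402, 0.915, 0.022]
force: [-0.4, -0.1, -0.2]
gripper_width: 0.0478
```

```bash
python3 -m creep '[-0.1,0,-0.5,0,-1, -0.1,0,-0.5,0,-1, 0,0,-0.3,0,-1, 0,0,-0.2,0,-1, 0,0,-0.1,0,-1]' 40;  python3 -m creep '[0,0,-0.1,0,-1]';  python3 -m creep '[0,0,-0.1,0,-1]'; python3 -m creep '[0,0,-0.1,0,-1]'
```

```text
time_s: 13.95
tcp_pos: [0.4889, -0.1512, 0.02]
tool_rot: [0.021, 0.402, 0.915, 0.022]
force: [-0.1, -0.7, -0.8]
gripper_width: 0.0477
time_s: 14.05
tcp_pos: [0.4889, -0.1512, 0.0189]
tool_rot: [0.021, 0.402, 0.915, 0.022]
force: [0.4, -0.1, -0.9]
gripper_width: 0.0475
time_s: 14.15
tcp_pos: [0.489, -0.1512, 0.0179]
tool_rot: [0.021, 0.402, 0.915, 0.022]
force: [-0.2, 0.1, 0.1]
gripper_width: 0.0478
time_s: 14.25
tcp_pos: [0.4891, -0.1512, 0.0169]
tool_rot: [0.021, 0.402, 0.915, 0.022]
force: [-0.2, 0.9, -1.0]
gripper_width: 0.0481
```

```bash
python3 -m creep '[0,0,-0.1,0,-1]' 20;  python3 -m creep '[0,0,-0.1,0,-1]';  python3 -m creep '[0,0,-0.1,0,-1]'
```

```text
time_s: 14.35
tcp_pos: [0.4894, -0.1515, 0.0164]
tool_rot: [0.021, 0.402, 0.915, 0.022]
force: [-4.3, 0.5, 13.3]
gripper_width: 0.0478
time_s: 14.45
tcp_pos: [0.4897, -0.1517, 0.0163]
tool_rot: [0.021, 0.402, 0.915, 0.022]
force: [-6.8, 1.8, 16.3]
gripper_width: 0.0478
time_s: 14.55
tcp_pos: [0.4897, -0.1517, 0.0163]
tool_rot: [0.021, 0.402, 0.915, 0.022]
force: [-5.9, 2.9, 15.9]
gripper_width: 0.0477
```

Contact with the floor. Releasing gradually.

```bash
python3 -m creep '[0,0,0,0,-1, 0,0,0,0,0.2, 0,0,0,0,0.3, 0,0,0,0,0.4, 0,0,0,0,0.6, 0,0,0,0,0.7, 0,0,0,0,0.7]'
```

```text
time_s: 15.25
tcp_pos: [0.4901, -0.1518, 0.0168]
tool_rot: [0.022, 0.402, 0.915, 0.022]
force: [0.7, -0.2, 0.1]
gripper_width: 0.0725
```

```bash
python3 -m creep '[0,0,0.5,0,0.8, 0,0,1,0,0.8, 0,0,2,0,0.8, 0,0,2,0,0.8, 0,0,3,0,0.8, 0,0,3,0,0.8, 0,0,3,0,0.8, 0,0,2,0,0.8, 0,0,0,0,0.8, 0,0,0,0,0.8]'
python3 - <<'E'
from h import *
s=optics.get_image("scene");t=optics.get_image("top")
c=cv2.resize(s["color"][190:290,310:440],None,fx=4,fy=4);c2=cv2.resize(t["color"][190:320,240:440],(400,260))
v=np.zeros((400,400,3),np.uint8);v[:260]=c2
for nm,d,ou,ov in (("s",s,310,190),):
    for P in([.488,-.151,.042],):
        u,w=proj(d,P);print(u,w)
cv2.imwrite("pics/p5.png",np.hstack([cv2.resize(c,(400,308)),v[:308]]))
E
```

```text
time_s: 16.25
tcp_pos: [0.4891, -0.1502, 0.1948]
tool_rot: [0.023, 0.401, 0.915, 0.022]
force: [-0.3, 0.0, -0.2]
gripper_width: 0.0769
378.8847588243543 224.11979637938003
```

View pics/p5.png

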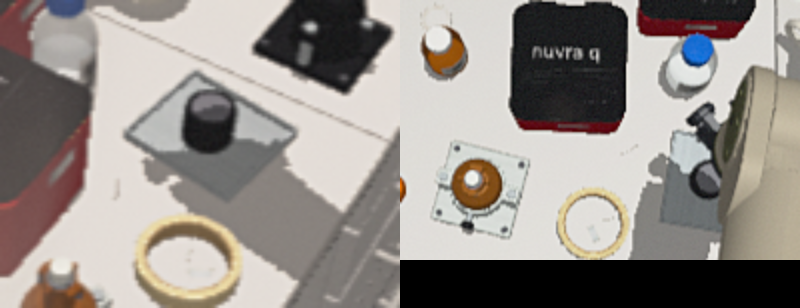

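The picture shows the cap upright near the tray's centre, at crop (209,120). The neck is bare, and the tape and both loose bottles are where they were. Handing in.

```bash
python3 -c "
from bench import job,sense
print(sense()['qvel'].round(3));job.sign_off()"
```

```text
[-0.004  0.015  0.002  0.016  0.003 -0.002  0.001]
the job is handed in; nothing more can be done
```

The bottle is open and its cap stands right way up near the middle of the steel tray, released. I handed the job in after about 16 s of the 72 s allowed.

- **Pressing:** I gripped the cap by its ribbed top and pressed it down about 12 mm to the solid stop. The highest force I read was 23.6 N vertically, about 26 N with the sideways part. I read force only at the end of each move call, so a brief higher peak would not have shown.
- **Turning and lifting:** I turned the cap about 55° counter-clockwise, judged from the tool's rotation. Drag was negligible, and it lifted off with no load.
- **Setting down:** I lowered it until it touched the tray floor, at about 16 N, then opened the fingers gradually.

**Last checks:** The final pictures show the cap upright in the tray and the bottle neck bare. The tape and both loose bottles look unmoved. The gripper is about 0.19 m above the worktop, touching nothing.

**Disagreements:**
- The tool drifted about 2 mm sideways while turning.
- The tool tilted by about 3.5° during the job, within the 0.1 rad allowed for the cap.
- The two fixed cameras disagreed by about 4 mm on the cap and 8 mm on the tray. I used the mean for both, and the wrist camera agreed with it for the cap.

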